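Register a slipcased book on the flatbed scanner

TASK

Get the blue slipcased book ready and scan it: without picking anything up, push the book across the scanner glass until it sits squarely in the corner with the moulded arrow, tight against both raised edges there, then push the aluminium scale bar up until its long side lies flat against the book's free short side, all of the bar alongside the book. Then press the round scan key down and let it go. Slide things only, do not press on the glass, and leave the loupe, the white tile, the dust blower and the furniture models where they stand.

Things in the scene. Friction and masses are not known exactly. Their poses are not given: they have to be found in the camera images.
- scanner: Flatbed scanner, lid off, fixed: 290 (x) x 460 (y) x 50 mm high. Origin: centre of its underside, on the table; x away from the robot, y to its left, z up (turned up to 0.2 rad). Dark glass 46 mm up spans x -110..110, y -150..190 mm; the bezel round it is 50 mm up, a 4 mm lip. The bezel right of the glass (y -230..-150) is a wide control strip with scan key and loupe.
- glass: The scanner's dark glass pane, 220 x 340 mm, level, fixed in the scanner. Origin: centre of its top face; axes as the scanner's.
- home_corner (a point): The far-left corner of the glass (scanner x +110, y +190 mm), at the glass surface, where the far bezel and the left bezel meet, with an arrow moulded on the bezel. Axes as the scanner's: the glass extends to -x and -y from here.
- book: Book in blue cloth slipcase, flat on the glass: 110 (x) x 150 (y) x 26 mm high, 0.3 to 0.6 kg, slides. Origin: centre of underside; axes parallel to the scanner's when square. Home: origin at scanner x 55, y 115 mm, +x face on the far bezel, +y face on the left bezel. Starts 20-45 mm short of the far bezel, 30-55 mm short of the left one, up to 0.25 rad askew.
- bar: Aluminium scale bar with ticks, flat on the glass right of the book: 80 (x) x 22 (y) x 12 mm high, 70 g. Origin: centre of underside. Starts with its long axis (x) within 0.25 rad of the scanner's x, origin at scanner x 35..65, y -105..-92 mm. In place its +y face lies on the book's -y face: origin 86 mm from the book's along the book's -y, within 20 mm along x.
- scan_button (a joint): The scan key: 0 at rest (up), 0.004 m fully down. A spring returns it; about 1.2 N starts it and 3.6 N holds it fully down.
- scan_button_top (a point): Centre of the top of the scan key: round, white, 24 mm in diameter, standing 6 mm above the control strip (at scanner x -30, y -190 mm, 56 mm above the table), pressed straight down. The two smaller flat white discs beyond it are touch keys, not used.
- loupe: Black magnifying loupe, 36 mm in diameter and 36 mm high, standing on the near end of the control strip about 75 mm nearer the robot than the scan key. Origin: centre of its underside. Leave it alone.
- tile: White ceramic calibration tile, 50 x 50 x 8 mm, flat on the near right part of the glass. Origin: centre of its underside. Leave it alone.
- blower: Black rubber dust blower, 60 mm in diameter, 105 mm high with its nozzle up, standing on the removed lid (25 mm high) to the left of the scanner. Origin: centre of its underside. Leave it alone.
- armchair: Model of a black tub armchair, about 110 mm wide and 80 mm high, right of the scanner. Origin: centre of its underside. Leave it alone.
- footstool: Model of a round black footstool, 74 mm in diameter, 52 mm high, right of the scanner. Origin: centre of its underside. Leave it alone.
- palm_chair: Model of a white chair shaped as an open hand, about 110 mm wide and 120 mm high, right of the scanner. Origin: under its seat. Leave it alone.
- side_table: Model of a metal side table: a round tray of 84 mm diameter on a thin stem with a four-lobed foot, 93 mm high, right of the scanner. Origin: centre of its foot. Leave it alone.
Things that resemble listed ones, but are neither listed nor needed, are in the scene too. What is meant by the bar is not green, pink or yellow, and is the larger of those in its own colour.

How it is judged:
On the way, in this order (a step that is already met when the one before it is completed fails the run):
1. the book sits square in the arrow corner with the scale bar flat against its free short side (x of book in the frame of scanner between 0.052 and 0.058 m and y of book in the frame of scanner between 0.112 and 0.118 m and angle between the x axis of book and the x axis of scanner, either way round below 0.035 rad and y of bar in the frame of book between -0.089 and -0.083 m and x of bar in the frame of book between -0.022 and 0.022 m and angle between the x axis of bar and the x axis of book, either way round below 0.05 rad and z of each of book, bar in the frame of scanner below 0.048 m), for 0.2 s.
2. the scan key is pressed down with book and bar in place (value of joint scan_button above 0.003 m and x of book in the frame of scanner between 0.052 and 0.058 m and y of book in the frame of scanner between 0.112 and 0.118 m and angle between the x axis of book and the x axis of scanner, either way round below 0.035 rad and y of bar in the frame of book between -0.089 and -0.083 m and x of bar in the frame of book between -0.022 and 0.022 m and angle between the x axis of bar and the x axis of book, either way round below 0.05 rad), for 0.05 s.
At the end, for the whole second after the job is handed in: Book flat, within 3 mm of both raised edges of the arrow corner, square to 2 degrees; bar flat, long side within 3 mm of the book's free short side, parallel to 3 degrees, its middle within 22 mm of that side's middle; then the key pressed 3 mm or more; key up, all at rest (all of step 1 and linear speed of each of book, bar below 0.01 m/s and value of joint scan_button below 0.0008 m); the robot touches nothing.
It fails at once if the book or the bar is lifted or tipped off the glass (z of any of book, bar in the frame of scanner above 0.052 m or angle between book's own z axis and vertical above 0.12 rad or angle between bar's own z axis and vertical above 0.25 rad).
It fails at once if the fingers press on the glass with more than 10 N (contact force between the fingers and glass above 10 N).
It fails at once if the loupe, the tile, the blower or a model is shifted by more than 15 mm or knocked over (distance of any of loupe, tile, blower, armchair, footstool, palm_chair, side_table from where it was at the start of the episode above 0.015 m or angle between any of loupe, tile, blower, armchair, footstool, palm_chair, side_table's own z axis and vertical above 0.3 rad).
It also fails if it takes over 72 s, if anything falls off the work surface, if the arm or the gripper's body presses on something with over 40 N, if the wrist force passes 120 N, or if a joint passes its speed limit or range.

ROBOT

A 6-joint arm with a two-finger parallel gripper is mounted at the origin on the work surface. World frame = base frame: x ahead of the robot, y to its left, z up, the work surface at z = 0. Lengths are in m, angles in rad, forces in N, time in s.
With the tool pointing down it reaches from about 0.375 to 0.9 m from the base axis. Payload 3.1 kg.
Tool frame: the origin (TCP) lies between the finger pads; the fingertips stand 17 mm ahead of it and the grasp point (between the pads) lies 2 mm behind it; y points along the fingers, z is the direction in which the jaws open and shut, and the axes are right-handed (so a half turn about y gives the same grasp; the last joint's range is limited). The gripper opens to 87 mm and grips with 3 to 60 N. Pads are 19 mm wide; open, the fingers measure 117 mm over their backs; the gripper's body (75 mm by 190 mm) begins 51 mm behind the grasp point.
Start: joints at [0.963, 0.527, 1.433, -0, 1.181, -0.178], TCP at [0.26, 0.568, 0.24] pointing down, gripper open.
Joint ranges: [-3.08, 3.08], [-0.75, 2.2], [0.22, 2.44], [-1.43, 4.57], [0, 2.65], [-2.85, 2.85]. Speed limits (rad/s): [2.79, 2.79, 3.14, 3.14, 3.14, 3.14].

INTERFACE

Orientations are given as a unit quaternion [w, x, y, z].
In Python, from cell import bot gives the robot as it stands. The module is installed in compiled form; this text tells all that it offers. Calls block until the motion is done:
- bot.movep(position, orientation): joint-space move of the TCP to a pose.
- bot.move_linear(position, ori=None, vel=0.15, force_limit=None): straight line of the TCP; ori=None keeps the orientation; vel is the mean speed in m/s. With force_limit (N) it stops when the force on the tool has changed by that much, and returns True; else False.
- bot.move_j(angles): joint-space move.
- bot.release() and bot.close(): open the fingers fully, or close them until they stop; the grip force is fixed at half the most.
- bot.hold(seconds).
- bot.solve_ik(position, orientation): joint angles nearest the present ones, or None.
- bot.capture(name): name is "side" or "top"; returns a dict with "img" (420x560x3 uint8, blue, green, red), "K" (3x3 intrinsics, pixels), "dist" ([k1, k2, p1, p2, k3] as OpenCV has them; the pictures are not rectified), "camera_from_world" (4x4, takes a point from world to camera coordinates). Camera axes: x right, y up, looking along -z (the intrinsics and any distortion apply to the point x, -y, -z); pixel columns grow to the right and rows downward; lengths in m; the calibration is good to about 2 mm. A picture is of the moment at which its call begins. There is no depth.
A pose or a line that the arm cannot do raises bot.IKError and nothing moves.
- bot.sign_off(): hands the job in, once; it reports no verdict.
Trained networks look in the newest picture that a camera, given by its name, has taken for a name from the list of things; names that differ only in an ending like _2 or _b are one class to them, and where a whole thing is asked for, a point or a joint stands for the part that bears it (a point fixed in the world has none). Each returns a list of dicts, best first, with "confidence" (0 to 1); they miss things now and then, are a little off and sometimes report something else, mostly with a low value. They report only what shows in the picture. A call takes as long as a camera call. They do not tell look-alikes from the thing itself.
- bot.regions_of(camera, name): "pixels" (420x560 bool, what is visible of it) and "box" ([left, top, width, height] in pixels, round what is visible of it).
Readings, each from a call of its own:
- bot.read_time_s(): time.
- bot.read_joints(): joint angles.
- bot.read_qvel(): joint speeds.
- bot.read_joint_efforts(): joint torques, N m.
- bot.read_position(): TCP position.
- bot.read_tcp_rot(): TCP orientation.
- bot.read_wrist_force(): force on the tool from outside, world axes, zero at the start.
- bot.read_wrist_torque(): the same for the moment, N m.
- bot.read_gripper_width(): finger opening in m.
Only numpy, scipy, OpenCV 4.12 (cv2) and the standard library are available. Lean on these libraries where they do the work, as an engineer would, in place of code of your own. Each camera call takes 0.05 s, during which the arm holds its last target. There are 200 camera calls.

## Working session

There is one attempt and no reset: what is moved stays moved. The work goes in short steps, each a Python script; the robot and the scene stay as the last script left them, time stands still between calls to the robot, and variables do not carry over. Pictures are saved under pics/ and viewed, about 8 in all and at most 12, crops included, and the job is handed in when it is done.

```bash
mkdir -p pics; python3 - <<'E'
from cell import bot
import cv2,numpy as np
print(bot.read_time_s(),bot.read_position(),bot.read_tcp_rot(),bot.read_gripper_width())
for c in("top","side"):
    d=bot.capture(c);cv2.imwrite(f"pics/{c}0.png",d["img"])
    print(c,d["K"].tolist(),d["dist"],np.round(d["camera_from_world"],3).tolist())
    for n in("book","bar","scanner","glass","scan_button","tile","loupe","blower"):
        print(n,[(round(r["confidence"],2),[int(v) for v in r["box"]]) for r in bot.regions_of(c,n)][:5])
E
```

```text
0.0 [0.25999557 0.56757961 0.23857827] [-0.69013314  0.69155506 -0.15106412  0.15049077] 0.08722178188174781
top [[391.27798797868365, 0.0, 276.7378471729786], [0.0, 391.27798797868365, 213.1195011810517], [0.0, 0.0, 1.0]] [-0.00845769  0.          0.          0.          0.        ] [[0.015, -1.0, -0.013, -0.038], [0.996, 0.014, 0.091, -0.491], [-0.091, -0.015, 0.996, -1.104], [0.0, 0.0, 0.0, 1.0]]
book [(0.9, [234, 168, 56, 42]), (0.35, [93, 190, 20, 23])]
bar [(0.79, [163, 128, 27, 10]), (0.73, [378, 275, 30, 19]), (0.57, [437, 158, 16, 6]), (0.48, [317, 157, 11, 32]), (0.47, [339, 292, 18, 9])]
scanner [(0.64, [199, 135, 175, 121])]
glass [(0.81, [216, 151, 132, 92])]
scan_button []
tile [(0.77, [306, 212, 13, 17])]
loupe [(0.64, [397, 221, 48, 42]), (0.59, [351, 222, 18, 12]), (0.42, [304, 213, 16, 15])]
blower [(0.95, [93, 194, 22, 19])]
side [[463.2889494384085, 0.0, 292.53695805496363], [0.0, 463.2889494384085, 208.1627278789748], [0.0, 0.0, 1.0]] [-0.08259105  0.          0.          0.          0.        ] [[1.0, -0.031, -0.001, -0.485], [0.017, 0.521, 0.853, -0.054], [-0.026, -0.853, 0.521, -1.446], [0.0, 0.0, 0.0, 1.0]]
book [(0.77, [292, 192, 37, 30])]
bar [(0.75, [320, 231, 31, 12]), (0.69, [366, 336, 13, 26]), (0.54, [210, 292, 16, 24]), (0.52, [206, 268, 7, 12]), (0.52, [350, 175, 14, 9])]
scanner [(0.69, [258, 183, 122, 101])]
glass [(0.96, [266, 190, 90, 62])]
scan_button [(0.58, [308, 257, 9, 3])]
tile [(0.56, [279, 227, 16, 11])]
loupe [(0.74, [275, 249, 18, 15])]
blower [(0.68, [287, 130, 16, 25])]
```

```bash
python3 - <<'E'
import cv2,numpy as np
a=cv2.imread("pics/top0.png")[115:275,190:390]; b=cv2.imread("pics/side0.png")[160:310,230:430]
cv2.imwrite("pics/c1.png",cv2.resize(a,None,fx=4,fy=3.75 if 0 else 4,interpolation=cv2.INTER_CUBIC)[:600])
cv2.imwrite("pics/c2.png",cv2.resize(b,None,fx=4,fy=4,interpolation=cv2.INTER_CUBIC))
E
```

```text
(no output)
```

View pics/top0.png

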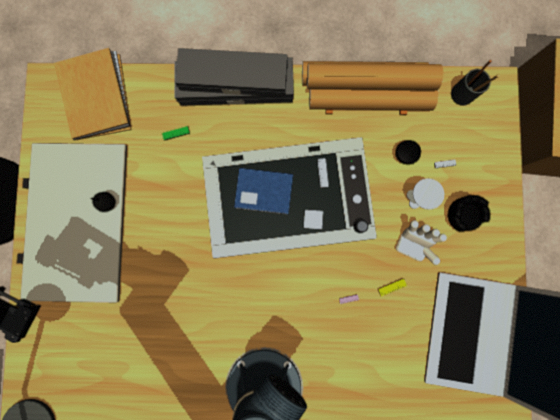

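View pics/c1.png

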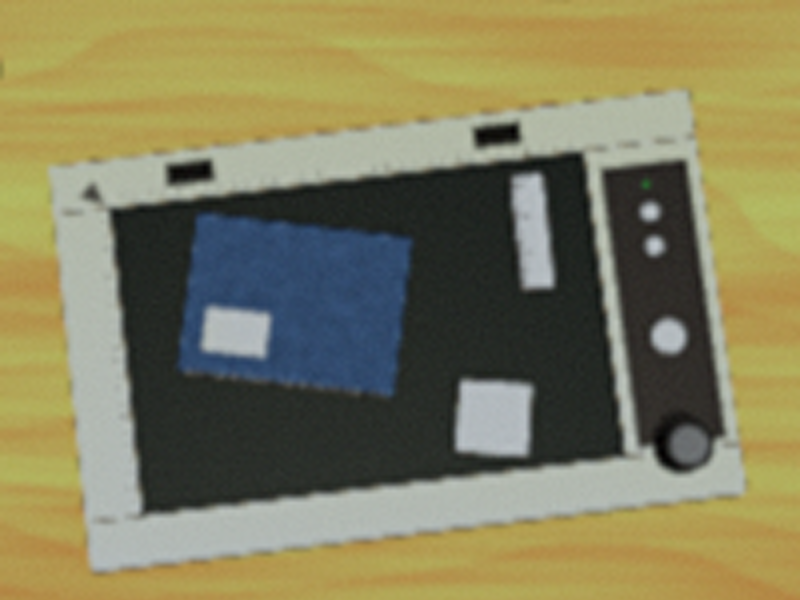

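View pics/c2.png

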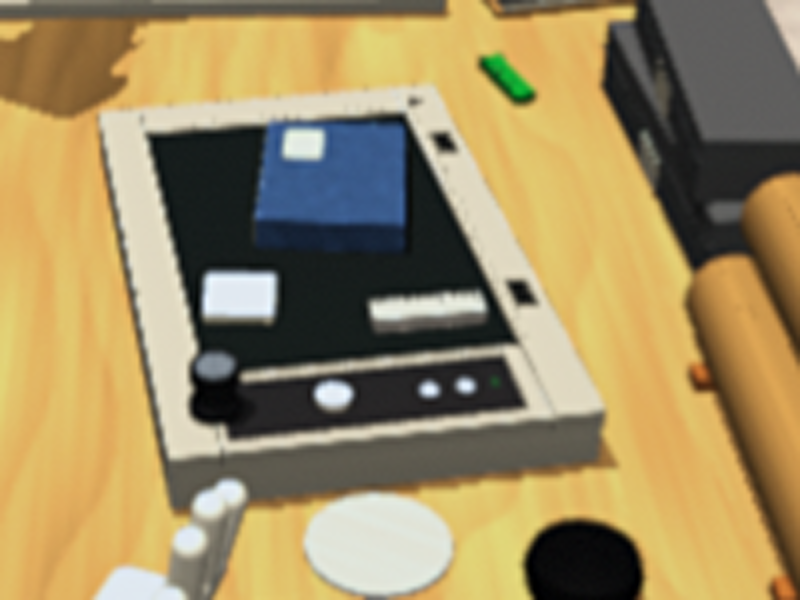

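The blue book is at (263,190) top. Bar candidates in the top view are:
- the silver bar on the glass, (323,173)
- a smaller silver one on the table, (445,163)
- green (176,132), yellow (392,287) and pink (348,298)

The larger silver one on the glass fits the description, and the enlarged crop confirms it. Next I fit poses from both views.

```bash
cat > h.py <<'E'
import numpy as np,cv2
from cell import bot
from scipy.optimize import least_squares
from scipy.spatial.transform import Rotation as Ro
def proj(d,P):
    P=np.atleast_2d(P);T=np.array(d["camera_from_world"]);F=np.diag([1,-1,-1.])
    return cv2.projectPoints(P,cv2.Rodrigues(F@T[:3,:3])[0],F@T[:3,3],np.array(d["K"]),np.array(d["dist"]))[0][:,0]
def rect(p,lx,ly):  # FL,FR,NR,NL corners, p=(x,y,yaw,z)
    c=np.array([[lx,ly],[lx,-ly],[-lx,-ly],[-lx,ly]])/2;a=p[2]
    R=np.array([[np.cos(a),-np.sin(a)],[np.sin(a),np.cos(a)]])
    return np.c_[c@R.T+p[:2],np.full(4,p[3])]
def fit(views,model,p0):
    f=lambda p:np.concatenate([(proj(d,model(p))-np.array(u)).ravel() for d,u in views])
    r=least_squares(f,p0,loss="soft_l1");return r.x,np.sqrt(np.mean(f(r.x)**2))
def quat(a):  # jaw axis at world angle a, tool down
    y=np.array([0,0,-1.]);z=np.array([np.cos(a),np.sin(a),0]);q=Ro.from_matrix(np.c_[np.cross(y,z),y,z]).as_quat()
    return np.r_[q[3],q[:3]]
E
python3 - <<'E'
from h import *
t=bot.capture("top");s=bot.capture("side")
T=lambda l:(np.array(l)+.5)/4-.5+[190,115]
S=lambda l:(np.array(l)+.5)/4-.5+[230,160]
def go(n,tp,sp,lx,ly,z):
    for vs in([(t,T(tp)),(s,S(sp))],[(t,T(tp))],[(s,S(sp))]):
        if len(vs)==2: p,e=fit(vs,lambda p:rect(p,lx,ly),[.55,0,0,z])
        else: p,e=fit(vs,lambda p:rect(np.r_[p,z],lx,ly),[.55,0,0])
        print(n,np.round(p,4),round(e,2))
    return fit([(t,T(tp)),(s,S(sp))],lambda p:rect(np.r_[p,z],lx,ly),[.55,0,0])[0]
sc=go("scanner",[(50,168),(690,90),(747,492),(92,572)],[(433,87),(605,408),(170,460),(100,115)],.29,.46,.05)
bk=go("book",[(198,212),(413,238),(392,397),(180,372)],[(405,120),(405,225),(257,222),(270,120)],.11,.15,.072)
br=go("bar",[(512,175),(543,173),(554,288),(523,290)],[(486,290),(488,312),(372,322),(368,298)],.08,.022,.058)
bt,e=fit([(t,T([(668,336)])),(s,S([(333,393)]))],lambda p:p,[.55,0,.05]);print("btn",bt,e)
def rel(p):
    c,q=np.cos(sc[2]),np.sin(sc[2]);d=p[:2]-sc[:2];return np.round([c*d[0]+q*d[1],-q*d[0]+c*d[1]],4)
print("sc",sc,"book rel",rel(bk),bk[2]-sc[2],"bar rel",rel(br),br[2]-sc[2],"btn rel",rel(bt))
np.save("sc.npy",sc)
for x,y in [(-.07,.06),(0,-.15)]:
    pass
E
```

```text
scanner [ 0.5358 -0.0623  0.1358  0.0471] 0.42
scanner [ 0.5358 -0.0625  0.1354] 0.25
scanner [ 0.5351 -0.0649  0.137 ] 0.66
book [ 0.5487  0.0062 -0.1021  0.0706] 0.46
book [ 0.5483  0.0062 -0.105 ] 0.38
book [ 0.5487  0.0038 -0.0977] 0.51
bar [ 0.6042 -0.159   0.0891  0.0573] 0.55
bar [ 0.6044 -0.1589  0.0977] 0.28
bar [ 0.6037 -0.1603  0.0585] 0.69
btn [ 0.53123797 -0.2537602   0.05491457] 0.1993161928885267
sc [ 0.53552574 -0.06297713  0.13586348] book rel [0.0223 0.0664] -0.2377184037144131 bar rel [ 0.0549 -0.1045] -0.047209744688131855 btn rel [-0.0301 -0.1884]
```

```bash
cat >> h.py <<'E'
import os
if os.path.exists("sc.npy"):
    sc=np.load("sc.npy")
    def W(x,y,tip):  # scanner xy -> TCP world position with fingertip height
        c,s=np.cos(sc[2]),np.sin(sc[2]);return np.array([sc[0]+c*x-s*y,sc[1]+s*x+c*y,tip+.017])
    def Q(a): # scanner-frame jaw angle, pick the half turn with smaller last joint
        best=None
        for k in(0,np.pi):
            q=quat(a+sc[2]+k);j=bot.solve_ik(W(0,0,.15),q)
            if j is not None and(best is None or abs(j[5])<best[0]):best=(abs(j[5]),q)
        return best[1]
E
python3 - <<'E'
from h import *
q=Q(np.pi/2)
bot.movep(W(-.075,.058,.13),q)
bot.move_linear(W(-.075,.058,.051),vel=.1)
print(W(-.075,.058,.051),bot.read_position(),bot.read_wrist_force())
r=bot.move_linear(W(-.006,.058,.051),vel=.04,force_limit=7)
p=bot.read_position();print(r,p,"short",np.linalg.norm(p-W(-.0095,.058,.051)),bot.read_wrist_force(),bot.read_time_s())
cv2.imwrite("pics/p1.png",cv2.resize(bot.capture("side")["img"][160:310,230:430],None,fx=4,fy=4,interpolation=cv2.INTER_CUBIC))
E
```

```text
[ 0.45336102 -0.01567006  0.068     ] [ 0.45367513 -0.01565045  0.06827414] [-0.43690191 -1.17036612 -0.74224559]
True [ 0.51667651 -0.00625303  0.06753534] short 0.0017356753511578555 [ 0.0030479  -0.76453227 -0.52635563] 5.6667
```

View pics/p1.png

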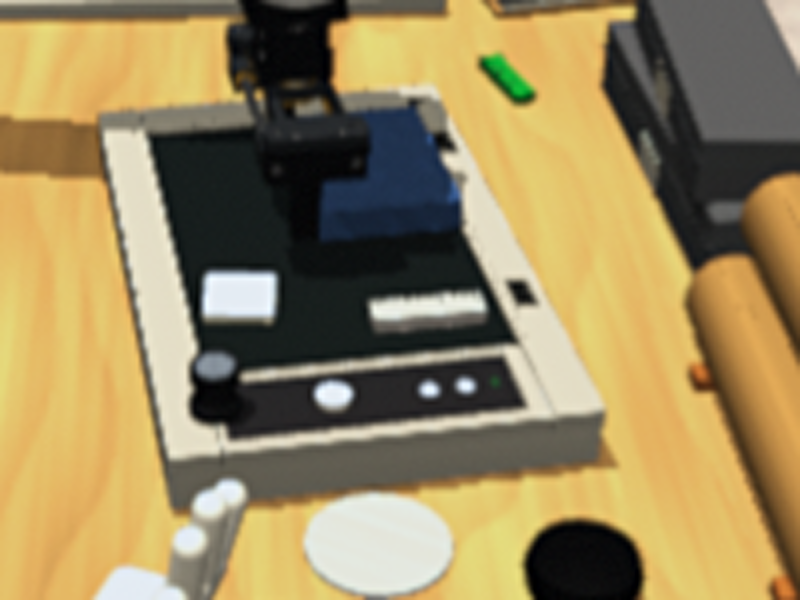

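The side view shows the book square along the far bezel, right end near (390,235), with the bar untouched. Next is the push to the left bezel.

```bash
cat >> h.py <<'E'
    def rel(p):
        c,s=np.cos(sc[2]),np.sin(sc[2]);d=np.array(p[:2])-sc[:2];return np.round([c*d[0]+s*d[1],-s*d[0]+c*d[1]],4)
E
python3 - <<'E'
from h import *
print("stopped rel",rel(bot.read_position()))
bot.move_linear(W(-.03,.058,.051),vel=.1);bot.move_linear(W(-.03,.058,.12),vel=.2)
bot.movep(W(.052,-.045,.12),Q(0))
bot.move_linear(W(.052,-.045,.053),vel=.1)
for i in range(3):
    r=bot.move_linear(W(.052,.034,.053),vel=.04,force_limit=8)
    p=rel(bot.read_position());print(r,p,bot.read_wrist_force(),bot.read_time_s())
    if not r or p[1]>.027:break
bot.move_linear(W(.052,-.03,.053),vel=.1);bot.move_linear(W(.052,-.03,.15),vel=.2)
bot.movep(W(-.1,-.1,.2),Q(0))
bot.capture("top");a=bot.capture("top")["img"][115:265,190:390]
cv2.imwrite("pics/p2.png",cv2.resize(a,None,fx=4,fy=4,interpolation=cv2.INTER_CUBIC))
a=bot.capture("side")["img"][160:310,230:430]
cv2.imwrite("pics/p2s.png",cv2.resize(a,None,fx=4,fy=4,interpolation=cv2.INTER_CUBIC));print(bot.read_time_s())
E
```

```text
stopped rel [-0.0113  0.0588]
True [0.0519 0.0311] [-0.25261554 -0.51558508  0.74391504] 10.6083
12.8833
```

View pics/p2.png

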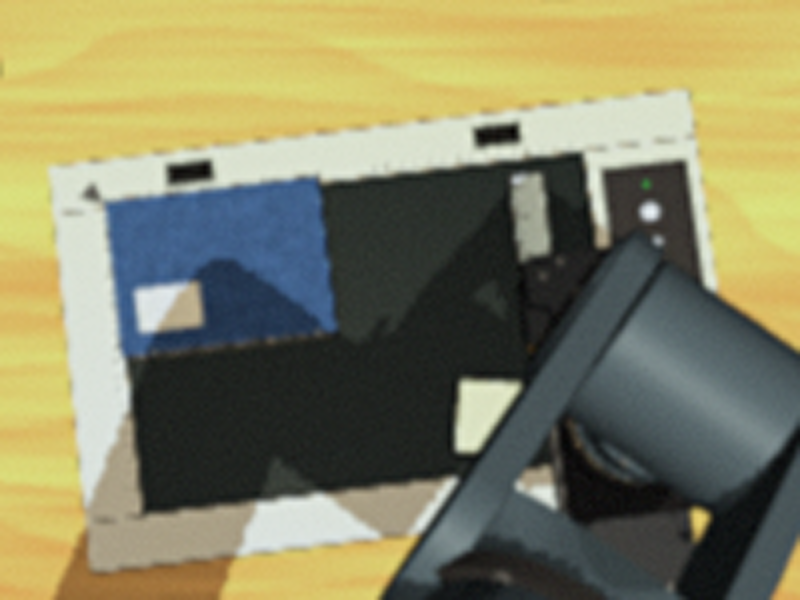

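View pics/p2s.png

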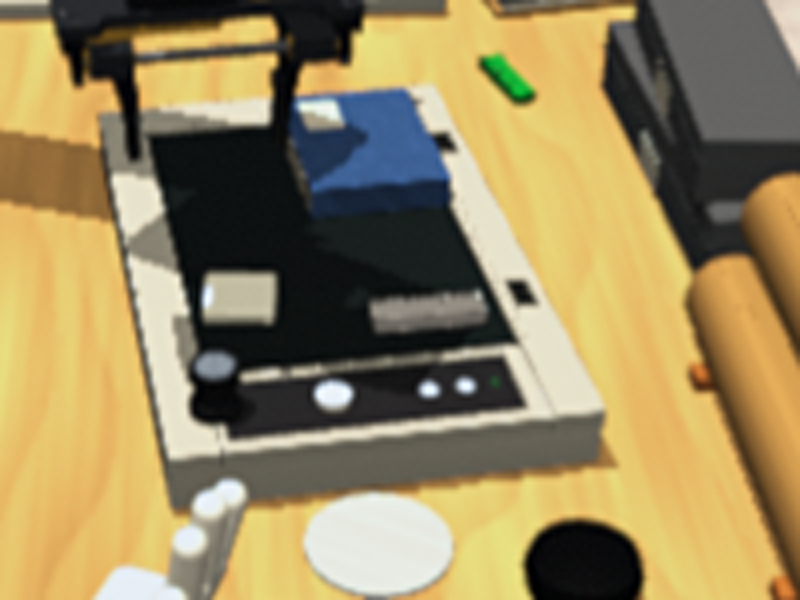

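The book is in the corner: top crop corners are (108,200), (318,178), (336,332), (124,355). The bar and tile are unmoved. Next I check that numerically and push the bar with closed fingers.

```bash
python3 - <<'E'
from h import *
t=bot.capture("top")
u=(np.array([(108,200),(318,178),(336,332),(124,355)])+.5)/4-.5+[190,115]
p,e=fit([(t,u)],lambda p:rect(np.r_[p,.072],.11,.15),[.55,0,0]);print("book",rel(p),p[2]-sc[2],e)
bot.close();print("w",bot.read_gripper_width())
bot.movep(W(.055,-.134,.13),Q(0))
bot.move_linear(W(.055,-.134,.0515),vel=.08)
print(rel(bot.read_position()),bot.read_position()[2],bot.read_wrist_force())
for i in range(3):
    r=bot.move_linear(W(.055,.012,.0515),vel=.04,force_limit=4)
    p=rel(bot.read_position());print(r,p,bot.read_wrist_force(),bot.read_time_s())
    if not r or p[1]>.004:break
bot.move_linear(W(.055,-.03,.0515),vel=.1);bot.move_linear(W(.055,-.03,.13),vel=.2)
bot.movep(W(-.0301,-.1895,.13),Q(0))
a=bot.capture("top")["img"][150:210,205:285]
cv2.imwrite("pics/p3.png",cv2.resize(a,None,fx=8,fy=8,interpolation=cv2.INTER_CUBIC))
a=bot.capture("side")["img"][170:245,270:370]
cv2.imwrite("pics/p3s.png",cv2.resize(a,None,fx=8,fy=8,interpolation=cv2.INTER_CUBIC));print(bot.read_time_s())
E
```

```text
book [0.0551 0.1148] -0.012341602671930157 0.3936843103358683
w 0.0005998023212596472
[ 0.0555 -0.1343] 0.06901814820471067 [-0.07036686  0.97688081  0.48174204]
True [0.055  0.0092] [ 0.4930238  -0.86291425  0.69719252] 19.625
21.5583
```

View pics/p3.png

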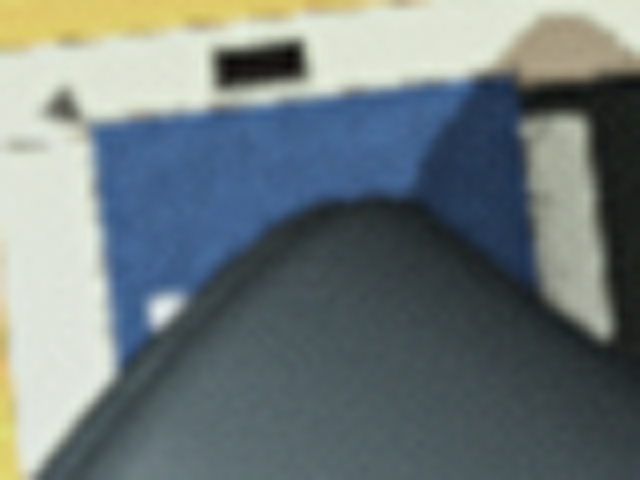

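View pics/p3s.png

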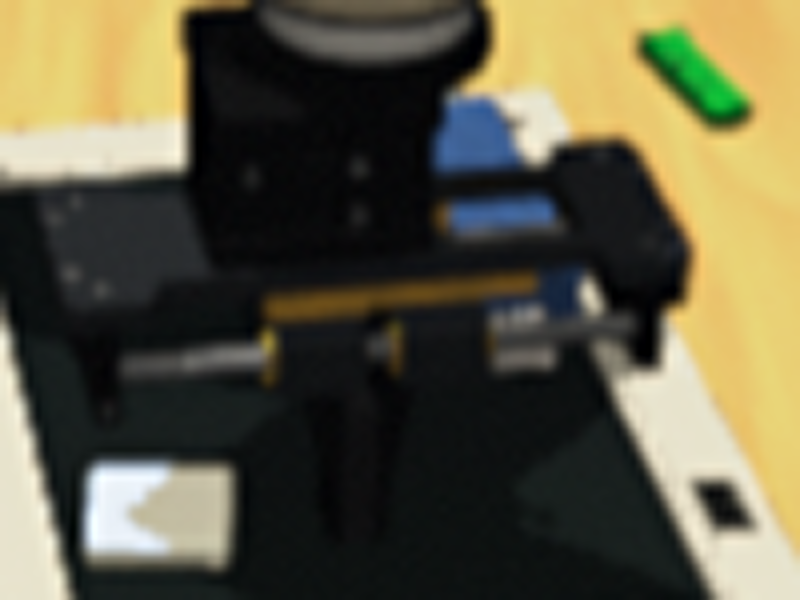

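The bar lies flush along the book's right end, right edge (590,110) to (615,340), but the arm hides part of it. I'll move clear and measure before pressing.

```bash
python3 - <<'E'
from h import *
bot.movep(W(-.03,-.18,.25),Q(0)); bot.move_j([-1.2,0.3,1.433,0,1.4,-.178])
a=bot.capture("top")["img"][145:220,205:305]
cv2.imwrite("pics/p4.png",cv2.resize(a,None,fx=8,fy=8,interpolation=cv2.INTER_CUBIC))
a=bot.capture("side")["img"][170:245,270:370]
cv2.imwrite("pics/p4s.png",cv2.resize(a,None,fx=8,fy=8,interpolation=cv2.INTER_CUBIC));print(bot.read_time_s())
E
```

```text
23.475
```

View pics/p4.png

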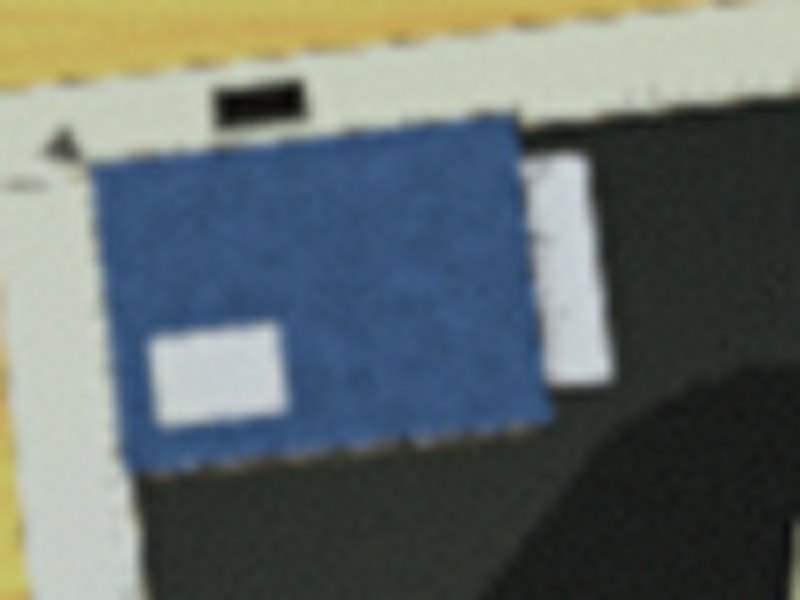

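View pics/p4s.png

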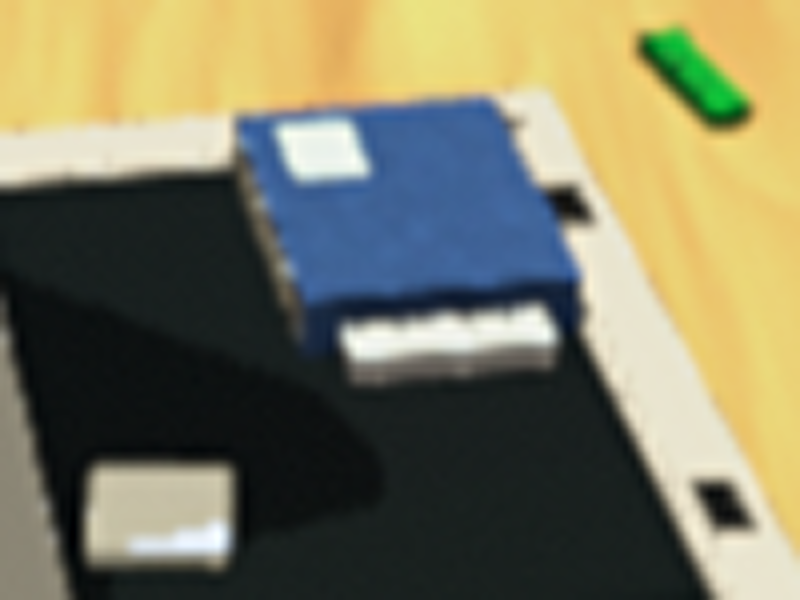

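```bash
python3 - <<'E'
from h import *
t=bot.capture("top");s=bot.capture("side")
A=lambda l,o:(np.array(l)+.5)/8-.5+o
T,S=[205,145],[270,170]
b,e=fit([(t,A([(95,163),(518,115),(553,420),(130,470)],T)),(s,A([(492,98),(578,278),(305,308),(238,116)],S))],lambda p:rect(np.r_[p,.072],.11,.15),[.55,0,0])
# bar: visible outer (-y) corners and mid
r,e2=fit([(t,A([(590,152),(613,382)],T)),(s,A([(557,340),(348,365)],S))],lambda p:rect(np.r_[p,.058],.08,.022)[1:3],[.6,-.05,0])
d=b[:2];print("book",rel(b),b[2]-sc[2],e)
R=np.array([[np.cos(sc[2]),np.sin(sc[2])],[-np.sin(sc[2]),np.cos(sc[2])]])
print("bar in book",R@(r[:2]-b[:2]),r[2]-b[2],r[2]-sc[2],e2)
E
```

```text
book [0.0549 0.1139] -0.005208274173086697 0.5692460171485779
bar in book [-0.00103881 -0.08555563] -0.007458797740422796 -0.012667071913509492 0.5049517549580971
```

Book and bar are both within tolerance. Next I press the key.

```bash
python3 - <<'E'
from h import *
q=Q(0)
bot.movep(W(-.03,-.189,.13),q)
bot.move_linear(W(-.03,-.189,.065),vel=.1)
f0=bot.read_wrist_force();z0=bot.read_position()[2]
r=bot.move_linear(W(-.03,-.189,.0495),vel=.02,force_limit=7)
bot.hold(.3)
print(r,rel(bot.read_position()),"tip z",bot.read_position()[2]-.017,"F",bot.read_wrist_force()-f0)
bot.move_linear(W(-.03,-.189,.13),vel=.1)
bot.movep(W(-.03,-.18,.25),q); bot.move_j([-1.2,0.3,1.433,0,1.4,-.178])
bot.hold(.5)
a=bot.capture("top")["img"][115:265,190:390]
cv2.imwrite("pics/p5.png",cv2.resize(a,None,fx=4,fy=4,interpolation=cv2.INTER_CUBIC));print(bot.read_time_s())
E
```

```text
True [-0.0298 -0.1891] tip z 0.052409637860704364 F [-0.53855824  0.44662587  5.51079158]
30.05
```

View pics/p5.png

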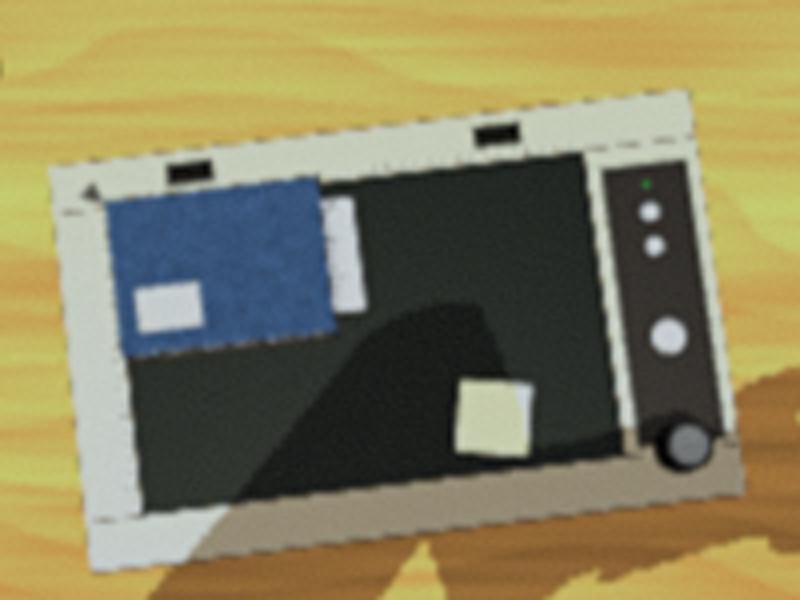

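```bash
python3 -c "
from cell import bot
bot.sign_off()"
```

```text
the job is handed in; nothing more can be done
```

I slid the book into the arrow corner, pushed the bar up against its free short side, pressed and released the scan key, and handed the job in at about 30 s. The hand-in gives no verdict; the figures below are my own measurements.

- **Book:** it measured x 54.9 mm, y 113.9 mm and 0.005 rad off square. An earlier one-view fit gave 55.1 mm, 114.8 mm and −0.012 rad; both are within tolerance.
- **Bar:** its middle was 85.6 mm from the book's along −y and 1 mm off in x, and it was parallel to 0.01 rad. The contact position when pushing agreed.
- **Scan key:** it was held with about 5.5 N, above the 3.6 N needed for fully down, with the fingertip at 52.4 mm (about 3.6 mm of travel). I judged its release only by the arm having left it; the joint itself cannot be read.
- **Last picture:** book, bar, tile and loupe were in place with the arm clear. The blower and the furniture models were outside that crop, so I did not check them again, but no move went near them.

None of the checks failed.

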